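Lock the floors of a pavilion model with its lift core

TASK

Take the lift core, the long thick rod with the square cap, out of the rod stand and feed it down through the roof and both floors of the pavilion model into the socket of its baseboard, until the cap sits flat on the roof, then let go of it. The floors lie loose between their ledges and their holes are out of line, so feel for each hole and bring it over gently: never force the core against the thin floors or let it drop, and leave the other rods and the things on the bench alone.

Things in the scene. Friction and masses are not known exactly. Their poses are not given: they have to be found in the camera images.
- core: The lift core: aluminium rod 10 dia, 132 long, with a white square cap 24 x 24 x 36 tall on top, hanging by the cap in one of the three holes of the stand. Origin: centre of the cap's underside; z up, x and y square to the cap's faces, so the cap reaches to z = +36 and the shaft to -132; its end is rounded to a half ball. About 0.16 kg.
- core_tip (a point): The lower end of the core's shaft, on its axis, 132 below the underside of the cap.
- model: The pavilion model, fixed to the bench: baseboard 210 (x) x 180 (y) x 18 thick, four corner posts (ends at z = 150) and three level white sheets 112 x 90 x 5 thick, undersides at z = 55 (first floor), 95 (second floor), 135 (roof), each with a 12 dia hole at its middle. Origin: middle of the baseboard's underside, z up. Over 20 N between core or fingers and model damages it.
- roof_hole (a point): The middle of the roof's hole, at the roof's top face, 140 above the bench; it moves with the roof. Each sheet (roof and floors) floats between ledges: a push of about 1 N slides it, up to 7.5 mm from the middle in the model's x and y, and it stays where left. At the start each lies anywhere within 5 mm of the middle in x and in y, each differently. Pressed down, it gives 0.4 mm per N and springs back.
- floor2_mid (a point): Fixed point of the model: the middle of the second floor's place, at its top face, 100 above the bench. The sheet floats as the roof does, so its hole lies up to 5 mm in x and y from this point; where is not measured.
- floor1_mid (a point): Fixed point of the model: the middle of the first floor's place, at its top face, 60 above the bench. Its hole lies up to 5 mm in x and y from this point; where is not measured.
- socket (a point): The mouth of the socket in the baseboard: a blind hole 12 dia, 14 deep, fixed, vertical, at the middle of the baseboard's top face (z = 18 of the model). With the cap on the roof the tip of the core stands 10 deep in it, 4 short of its bottom.
- stand: The plywood rod stand, fixed: a foot, two end cheeks and a top board 80 (x) x 180 (y) with its top face at z = 146, pierced in a row along y by three holes of 15 dia, 55 apart, the middle one at the origin's x, y. Three rods hang in the holes by their caps, in any order. Origin: middle of the underside.
- short_rod: Rod of another model: 10 dia like the core but only 80 long, square cap 24 x 24 x 22 tall. Origin: centre of the cap's underside.
- thin_rod: Rod of another model: only 6 dia, 132 long, round cap 26 dia x 26 tall. Origin: centre of the cap's underside.
- glue: Loose squeeze bottle of glue, 42 dia x 132 tall. Origin: middle of its underside.
- paint_jar: Loose jar of paint, 52 dia x 72 tall. Origin: middle of its underside.
- slab_block: Loose white massing block, 50 x 90 x 40 tall. Origin: middle of its underside.
- tower_block: Loose white tower-shaped block, 50 x 50 x 100 tall. Origin: middle of its underside.
- drum_block: Loose white drum, 44 dia x 45 tall. Origin: middle of its underside.
- sanding_block: Loose cork sanding block, 70 x 40 x 30 tall. Origin: middle of its underside.
Not all that is in view belongs to the job. What is shaped like the core but blue, green or turquoise is not meant.

How it is judged:
On the way, in this order (a step that is already met when the one before it is completed fails the run):
1. the core is lifted clear of the stand (height (world z) of core_tip above 0.15 m), for 0.1 s.
2. the core's tip is through the roof (z of core_tip in the frame of model below 0.125 m and horizontal distance between core_tip and roof_hole below 0.01 m), for 0.1 s.
3. the tip is through the second floor (z of core_tip in the frame of model below 0.085 m and horizontal distance between core_tip and roof_hole below 0.01 m), for 0.1 s.
4. the tip is through the first floor (z of core_tip in the frame of model below 0.045 m and horizontal distance between core_tip and roof_hole below 0.01 m), for 0.1 s.
At the end, for the whole second after the job is handed in: The core stands through the roof and both floors with its tip in the baseboard's socket (at least 7.5 mm deep, within 3 mm of its axis), upright within 3 degrees, its cap down on the roof (gap under 2.5 mm) over the roof's hole, at rest and released (z of core_tip in the frame of socket below -0.0075 m and horizontal distance between core_tip and socket below 0.003 m and z of core in the frame of roof_hole below 0.0025 m and horizontal distance between core and roof_hole below 0.004 m and angle between core's own z axis and vertical below 0.05 rad and linear speed of core below 0.02 m/s); the robot touches nothing.
It fails at once if the core or the fingers press on the model with more than 20 N (contact force between any of core, the fingers and model above 20 N).
It fails at once if the core is dropped or rammed down the model (faster than 0.25 m/s inside it) (z of core_tip in the frame of model below 0.138 m and horizontal distance between core_tip and roof_hole below 0.01 m and linear speed of core above 0.25 m/s).
It fails at once if another rod is taken or knocked out of its place (moved by more than 20 mm) (distance of any of short_rod, thin_rod from where it was at the start of the episode above 0.02 m).
It fails at once if a thing on the bench is disturbed (moved by more than 30 mm) (distance of any of glue, paint_jar, slab_block, tower_block, drum_block, sanding_block from where it was at the start of the episode above 0.03 m).
It also fails if it takes over 72 s, if anything falls off the work surface, if the arm or the gripper's body presses on something with over 40 N, if the wrist force passes 120 N, or if a joint passes its speed limit or range.

ROBOT

A 6-joint arm with a two-finger parallel gripper is mounted at the origin on the work surface. World frame = base frame: x ahead of the robot, y to its left, z up, the work surface at z = 0. Lengths are in m, angles in rad, forces in N, time in s.
With the tool pointing down it reaches from about 0.35 to 0.775 m from the base axis. Payload 7.3 kg.
Tool frame: the origin (TCP) lies at the very end of the fingers, on their centre line; the grasp point (between the pads) lies 19 mm behind it (robot.pinch_z is the distance from the TCP to the grasp point, in m); z points along the fingers, y is the line along which they close (so a half turn about z gives the same grasp; the last joint's range is limited). The gripper opens to 92 mm and grips with 3 to 60 N. Pads are 19 mm wide; open, the fingers measure 130 mm over their backs; the gripper's body (75 mm by 190 mm) begins 47 mm behind the grasp point.
Start: joints at [1.026, 0.342, 1.524, -0, 1.275, -0.146], TCP at [0.204, 0.484, 0.227] pointing down, gripper open.
Joint ranges: [-2.53, 2.53], [-0.77, 2.02], [0.04, 2.7], [-1, 4.14], [0.28, 2.66], [-3.11, 3.11]. Speed limits (rad/s): [2.57, 2.57, 3.14, 3.14, 3.14, 3.14].

INTERFACE

Orientations are given as [roll, pitch, yaw] about the fixed x, y, z axes, in that order (R = Rz(yaw) Ry(pitch) Rx(roll)).
In Python, from cell import robot gives the robot as it stands.
- The arm moves only by the tool move_arm, never from a script. Its argument "motion" is a list of rows, each a list of 6 numbers: the shift along the tool's x, y, z in units of 0.1 m (1.0 is 0.1 m), then the turn, a rotation vector about the tool's x, y, z in units of pi rad (1.0 is pi rad). In form: [[dx, dy, dz, rx, ry, rz], ...]. A call has 1 to 12 rows; each row is the pose to reach, as a shift and turn from the pose commanded when the call began, along the tool's axes at that moment, turning the shorter way round; what a row does not reach only later rows make up. A row lasts 1/8 s, in which the tool goes at most 62.5 mm and 10.7 degrees, less where a joint would pass 70% of its speed; a pose out of reach is approached as far as the arm can. A call with a number of a shift or a turn outside -1 to 1 is refused whole. A call with a gripper value outside its range is refused whole. "fingers" is the opening, from -1 (shut) to 1 (fully open), set as the call begins (left out, the last holds). The fingers move at their own pace and stop on an object; "newtons" is the grip in N (left out, the last holds). Time passes only in rows, so rows that repeat a pose let the fingers close. It gives the time, the measured TCP pose, the force, the opening and the grip force at its end, in the units of the state.
- robot.observe(): the state, without advancing time (a new reading comes with each control period).
- robot.read_camera(name): name is "scene" or "top"; returns a dict with "image" (384x512x3 uint8, red, green, blue), "range_z" (384x512 float32, m along the optical axis (not along the pixel's ray), 0 where there is no reading), "vfov" (degrees; the focal length in pixels is half the picture's height over the tangent of half this angle, whatever the lens; pixels are square), "cx", "cy" (the principal point, pixels), "k1" (the pictures are not rectified: a ray, as slopes to the right and down, at radius r is drawn at 1 + k1 r^2 times it, then the intrinsics apply), "extrinsics" (4x4, takes a point from camera to world coordinates). Camera axes: x right, y up, looking along -z (the intrinsics and any distortion apply to the point x, -y, -z); pixel columns grow to the right and rows downward; lengths in m; the calibration is good to about 2 mm. A picture is of the moment at which its call begins.
- robot.hand_in(): hands the job in; it is judged then, once.
The state is a dict: "time": time; "qpos": joint angles; "qvel": joint speeds; "joint_efforts": joint torques, N m; "tool_pos": TCP position; "tool_rot": TCP orientation; "contact_force": force on the tool from outside, world axes, zero at the start; "torque": the same for the moment, N m; "opening": finger opening in m; "grip_force": force on a finger pad.
Only numpy, scipy, OpenCV 4.12 (cv2) and the standard library are available. Lean on these libraries where they do the work, as an engineer would, in place of code of your own. Each camera call takes 0.05 s, during which the arm holds its last target. There are 200 camera calls.

## Working session

There is one attempt and no reset: what is moved stays moved. The work goes in short steps, Python scripts to look and compute and a tool call to move; the robot and the scene stay as the last step left them, time stands still between calls to the robot, and variables do not carry over. Pictures are saved under pics/ and viewed, at most 10 in all, crops included, and the job is handed in when it is done.

Besides the shell and the picture viewer there is one more tool, called after ">>>" by a JSON object that holds its "api" and its "payload", one argument or row to a line. move_arm: Moves the arm, as the interface text tells. Shifts and turns lie within -1 to 1; 1 stands for 0.1 m of shift or pi rad of turn. Its arguments: {"type":"object","properties":{"motion":{"type":"array"},"fingers":{"type":"number"},"newtons":{"type":"number"}},"required":["motion"]}

```bash
ls; mkdir -p pics; cat > h.py <<'E'
import numpy as np, cv2
from cell import robot
def snap(n):
    c=robot.read_camera(n); np.savez('/tmp/%s.npz'%n,**{k:np.array(v) for k,v in c.items()}); return c
def load(n): return dict(np.load('/tmp/%s.npz'%n))
def K(c):
    f=c['image'].shape[0]/2/np.tan(np.radians(c['vfov'])/2)
    return np.array([[f,0,c['cx']],[0,f,c['cy']],[0,0,1.]]),np.array([c['k1'],0,0,0.])
def ray(c,u,v):
    k,d=K(c); p=cv2.undistortPoints(np.array([[[u,v]]],float),k,d)[0,0]
    E=c['extrinsics']; return E[:3,3],E[:3,:3]@np.array([p[0],-p[1],-1])
def at_z(c,u,v,z):
    o,r=ray(c,u,v); return o+r*(z-o[2])/r[2]
def at_d(c,u,v):
    o,r=ray(c,u,v); return o+r*float(c['range_z'][int(round(v)),int(round(u))])
def proj(c,P):
    k,d=K(c); E=np.linalg.inv(c['extrinsics']); q=np.atleast_2d(P)@E[:3,:3].T+E[:3,3]
    return cv2.projectPoints(q*[1,-1,-1],np.zeros(3),np.zeros(3),k,d)[0][:,0]
E
python3 - <<'E'
from h import *
for n in('scene','top'):
    c=snap(n); cv2.imwrite(f'pics/{n}0.png',cv2.resize(c['image'][:,:,::-1],None,fx=1.5,fy=1.5,interpolation=cv2.INTER_CUBIC)); print(n,c['vfov'],c['cx'],c['cy'],c['k1'],np.round(c['extrinsics'],3).tolist())
print(robot.observe(), robot.pinch_z)
E
```

```text
pics
scene 56.84441625761566 258.5080382418084 189.63244592166058 -0.03597352843658751 [[0.542, -0.667, 0.511, 1.014], [0.84, 0.417, -0.346, -0.316], [0.017, 0.617, 0.787, 0.819], [0.0, 0.0, 0.0, 1.0]]
top 47.96732515651074 258.0832932998819 194.81646563271116 -0.10915894952219936 [[0.005, 0.996, -0.084, 0.434], [-1.0, 0.004, -0.008, -0.003], [-0.008, 0.084, 0.996, 1.294], [0.0, 0.0, 0.0, 1.0]]
{'time': 0.1, 'qpos': array([ 1.02601998e+00,  3.42622771e-01,  1.52488739e+00, -2.34157995e-05,
        1.27538955e+00, -1.45994276e-01]), 'qvel': array([ 0.00119214, -0.00173503, -0.00298412,  0.00112313, -0.00209254,
        0.00048315]), 'joint_efforts': array([ 1.45955510e-03, -4.32003844e+01, -2.44694495e+01,  7.20569445e-02,
        5.24975604e-02, -2.57910284e-05]), 'tool_pos': array([0.20365802, 0.48351417, 0.22614207]), 'tool_rot': array([-3.14029624e+00, -1.67991233e-04,  2.74281730e+00]), 'contact_force': array([-0.25607927,  0.20972299,  0.98405376]), 'torque': array([ 0.00044221, -0.0055636 , -0.02587211]), 'grip_force': 0.0, 'opening': 0.09186135770140098} 0.0188
```

View pics/scene0.png

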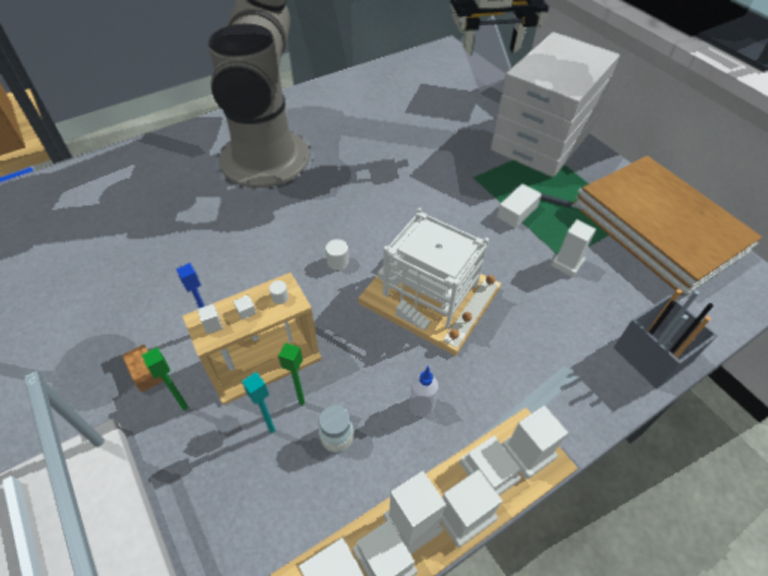

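View pics/top0.png

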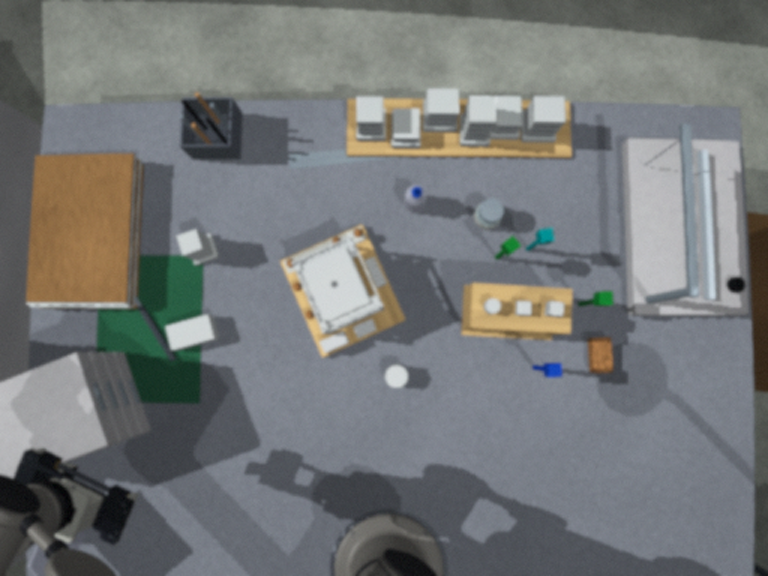

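The scene view shows three rods hanging in the stand, at (208,318) square, (245,306) square and (279,291) round, so the thin rod is the round one. Blue, green and turquoise decoys stand around it. I'll tell the two square caps apart by height, checking the depth and a close crop.

```bash
python3 - <<'E'
from h import *
s=load('scene');t=load('top')
a=cv2.resize(s['image'][175:275,115:220],None,fx=4,fy=4,interpolation=cv2.INTER_CUBIC)
b=cv2.resize(t['image'][180:230,300:390],None,fx=4.2,fy=4.2,interpolation=cv2.INTER_CUBIC)
d=cv2.resize(t['image'][145:240,185:275],None,fx=4.2,fy=4.2,interpolation=cv2.INTER_CUBIC)[:399]
W=np.zeros((600,800,3),np.uint8); W[:400,:420]=a[:400]; W[:210,420:798]=b; W[210:210+390,420:798]=d[:390]
cv2.imwrite('pics/crop1.png',W[:,:,::-1])
for n,c,ps in(('s',s,[(139,210),(163,202),(186,193),(292,164)]),('t',t,[(371,205),(350,205),(329,203),(222,189),(235,180)])):
    for p in ps: print(n,p,at_d(c,*p).round(4))
E
```

```text
s (139, 210) [ 0.5105 -0.2875  0.1834]
s (163, 202) [ 0.507  -0.2328  0.169 ]
s (186, 193) [ 0.5134 -0.1782  0.1718]
s (292, 164) [0.5201 0.126  0.0994]
t (371, 205) [ 0.5016 -0.2873  0.1821]
t (350, 205) [ 0.5021 -0.2346  0.1712]
t (329, 203) [ 0.5073 -0.1797  0.1692]
t (222, 189) [0.55   0.1072 0.0964]
t (235, 180) [0.5698 0.0681 0.144 ]
```

View pics/crop1.png

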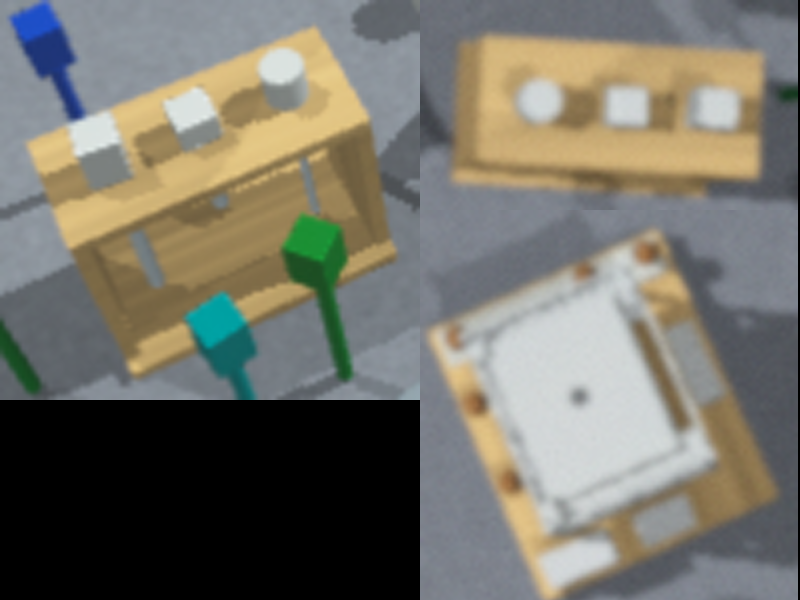

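Core: far-end cap, top at z 0.183 (146+36 expected), long shaft visible below; the middle cap is at 0.168–0.170 (short rod). Now precise fits.

```bash
cat >> h.py <<'E'
def cloud(c):
    h,w=c['range_z'].shape; k,d=K(c); uv=np.stack(np.meshgrid(np.arange(w),np.arange(h)),-1).reshape(-1,1,2).astype(float)
    p=cv2.undistortPoints(uv,k,d).reshape(h,w,2); z=c['range_z'][...,None]
    E=c['extrinsics']; return (np.concatenate([p[...,:1],-p[...,1:],-np.ones((h,w,1))],-1)*z)@E[:3,:3].T+E[:3,3]
E
python3 - <<'E'
from h import *
def rect(P): return [np.round(x,4).tolist() if not np.isscalar(x) else round(x,2) for x in cv2.minAreaRect(P[:,:2].astype(np.float32)*1000)],len(P)
for n in('top','scene'):
    c=load(n); P=cloud(c).reshape(-1,3); z=P[:,2]
    near=lambda x,y,r:np.hypot(P[:,0]-x,P[:,1]-y)<r
    m=near(.503,-.288,.025)&(z>.174)&(z<.19); print(n,'core top',P[m].mean(0).round(4),rect(P[m]))
    m=near(.505,-.233,.1)&(z>.14)&(z<.152); print('stand top',rect(P[m]))
    m=near(.55,.09,.16)&(z>.010)&(z<.026); print('base',rect(P[m]))
    m=near(.55,.09,.09)&(z>.134)&(z<.144); print('roof',P[m].mean(0).round(4),rect(P[m]))
t=load('top');s=load('scene')
q=lambda x,y:(185+(x-420)/4.2-.4,145+(y-210)/4.2-.4)
b=[at_z(t,*q(*p),.018)[:2] for p in[(655,230),(428,330),(777,495),(548,600)]]; print('corners',np.round(b,4).tolist(),np.mean(b,0))
print('hole',at_z(t,*q(579,397),.140), at_z(s,439/1.5,246/1.5,.14))
print('cap',[at_z(t,300+(x-420)/4.2-.4,180+y/4.2-.4,.182).round(4) for x,y in[(715,107),(694,88),(740,90),(740,129),(692,129)]])
E
```

```text
top core top [ 0.5014 -0.2866  0.1816] ([[501.4959, -287.0642], [25.5532, 24.0803], 81.45], 94)
stand top ([[531.5366, -233.021], [181.1093, 135.3752], 86.78], 1703)
base ([[544.0508, 102.2004], [210.9815, 194.0024], 24.54], 1512)
roof [0.5445 0.0986 0.1394] ([[546.4901, 95.8173], [140.3376, 118.197], 24.51], 1734)
scene core top [ 0.5066 -0.2882  0.1821] ([[504.4271, -287.9304], [22.5924, 25.974], 81.66], 118)
stand top ([[505.8908, -233.4458], [179.234, 83.5054], 86.85], 1881)
base ([[547.6249, 95.8377], [211.6777, 183.366], 24.79], 1735)
roof [0.5501 0.0963 0.1404] ([[548.1321, 95.7482], [141.2526, 120.5381], 24.95], 1711)
corners [[0.6772, 0.0603], [0.6048, 0.2216], [0.4885, -0.0272], [0.4139, 0.1333]] [0.54611533 0.09698758]
hole [0.54542902 0.1019346  0.14      ] [0.5488734  0.10254851 0.14      ]
cap [array([ 0.5014, -0.2843,  0.182 ]), array([ 0.5131, -0.2713,  0.182 ]), array([ 0.512 , -0.3001,  0.182 ]), array([ 0.4879, -0.2997,  0.182 ]), array([ 0.4878, -0.2697,  0.182 ])]
```

>>> {"api": "move_arm", "payload": {
  "motion": [
    [0, 0, -0.6, 0, 0, 0],
    [-0.4, -0.4, -1, 0, 0, 0],
    [-0.8, -0.8, -1, 0, 0, 0.04],
    [-1, -1, -1, 0, 0, 0.1],
    [-1, -1, -1, 0, 0, 0.16],
    [-1, -1, -1, 0, 0, 0.22],
    [-1, -1, -1, 0, 0, 0.28],
    [-1, -1, -1, 0, 0, 0.34],
    [-1, -1, -1, 0, 0, 0.4],
    [-1, -1, -1, 0, 0, 0.42],
    [-1, -1, -1, 0, 0, 0.42]
  ],
  "fingers": 0.1,
  "newtons": 20
}}

```text
time: 1.48
tool_pos: [0.257, 0.3527, 0.3265]
tool_rot: [-3.141, 0.0, 1.424]
contact_force: [-0.1, 0.6, 0.2]
opening: 0.0507
grip_force: 0.0
```

```bash
cat >> h.py <<'E'
from scipy.spatial.transform import Rotation as Ro
def to(x,y,z,yaw):
    o=robot.observe(); R=Ro.from_euler('xyz',o['tool_rot']).as_matrix(); d=R.T@(np.array([x,y,z])-o['tool_pos'])
    rv=(Ro.from_matrix(R.T)*Ro.from_euler('xyz',[np.pi,0,yaw])).as_rotvec()
    print('t',o['time'],'pos',o['tool_pos'].round(4),'rot',o['tool_rot'].round(4),'open',round(o['opening'],4),'grip',round(o['grip_force'],1),'F',o['contact_force'].round(2))
    print('shift units',(d*10).round(3),'turn units',(rv/np.pi).round(4))
E
python3 -c "
from h import *
to(.503,-.2875,.3,1.422)"
```

```text
t 1.475 pos [0.257  0.3527 0.3265] rot [-3.1412e+00  5.0000e-04  1.4241e+00] open 0.0507 grip 0.0 F [-0.13  0.61  0.22]
shift units [-5.974  3.369  0.266] turn units [-0.0001  0.0002  0.0007]
```

>>> {"api": "move_arm", "payload": {
  "motion": [
    [-0.5, 0.4, 0, 0, 0, 0],
    [-1, 0.8, 0, 0, 0, 0],
    [-1, 1, 0, 0, 0, 0]
  ]
}}

```text
time: 1.85
tool_pos: [0.3424, 0.2367, 0.327]
tool_rot: [3.141, 0.0, 1.421]
contact_force: [-0.6, 0.5, 0.4]
opening: 0.0508
grip_force: 0.0
```

>>> {"api": "move_arm", "payload": {
  "motion": [
    [-0.5, 0.3, 0, 0, 0, 0],
    [-1, 0.6, 0, 0, 0, 0]
  ]
}}

```text
time: 2.1
tool_pos: [0.3868, 0.1309, 0.3266]
tool_rot: [-3.142, -0.001, 1.427]
contact_force: [0.5, 0.7, -0.7]
opening: 0.0505
grip_force: 0.0
```

>>> {"api": "move_arm", "payload": {
  "motion": [
    [-0.5, 0.3, 0, 0, 0, 0],
    [-1, 0.6, 0, 0, 0, 0]
  ]
}}

```text
time: 2.35
tool_pos: [0.4316, 0.0226, 0.3267]
tool_rot: [3.141, -0.001, 1.425]
contact_force: [0.6, 0.2, -0.2]
opening: 0.0507
grip_force: 0.0
```

>>> {"api": "move_arm", "payload": {
  "motion": [
    [-0.5, 0.3, 0, 0, 0, 0],
    [-1, 0.6, 0, 0, 0, 0]
  ]
}}

```text
time: 2.6
tool_pos: [0.4764, -0.0853, 0.3265]
tool_rot: [3.141, -0.001, 1.425]
contact_force: [1.1, 0.6, -0.6]
opening: 0.0505
grip_force: 0.0
```

>>> {"api": "move_arm", "payload": {
  "motion": [
    [-0.5, 0.2, 0, 0, 0, 0],
    [-1, 0.4, 0, 0, 0, 0]
  ]
}}

```text
time: 2.85
tool_pos: [0.5012, -0.1901, 0.3262]
tool_rot: [-3.142, -0.001, 1.425]
contact_force: [1.2, 1.0, -0.1]
opening: 0.0502
grip_force: 0.0
```

>>> {"api": "move_arm", "payload": {
  "motion": [
    [-0.5, 0, 0.3, 0, 0, 0],
    [-0.9, 0, 0.6, 0, 0, 0],
    [-0.9, 0, 0.6, 0, 0, 0],
    [-0.9, 0, 0.6, 0, 0, 0]
  ]
}}

```text
time: 3.35
tool_pos: [0.4877, -0.2772, 0.2668]
tool_rot: [3.141, -0.001, 1.424]
contact_force: [0.5, 0.6, 0.2]
opening: 0.0505
grip_force: 0.0
```

```bash
python3 - <<'E'
from h import *
to(.503,-.2875,.153,1.422)
c=snap('scene'); o=robot.observe()
p=proj(c,[o['tool_pos'],[.503,-.2875,.182]]); print(p)
u,v=map(int,p[0]); cv2.imwrite('pics/g1.png',cv2.resize(c['image'][v-60:v+60,u-75:u+75,::-1],None,fx=4,fy=4,interpolation=cv2.INTER_CUBIC)); print(u-75,v-60)
E
```

```text
t 3.35 pos [ 0.4877 -0.2772  0.2668] rot [ 3.1413e+00 -7.0000e-04  1.4242e+00] open 0.0505 grip 0.0 F [0.5  0.61 0.21]
shift units [-0.08   0.166  1.138] turn units [ 0.0001 -0.0002  0.0007]
[[129.6598539  176.26007536]
 [137.90398837 207.95805239]]
54 116
```

View pics/g1.png

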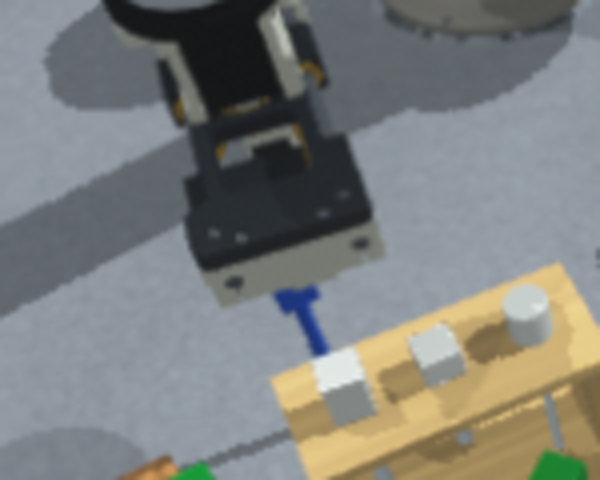

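The crop shows the gripper body over the stand's rear side, with the core's cap at crop (343,380). A blue decoy stands behind it at (298,300), so I'll check the decoy heights before going down.

```bash
python3 - <<'E'
from h import *
for n in('top','scene'):
    c=np.load(f'/tmp/{n}.npz'); c=load(n); P=cloud(c); im=c['image'].astype(int); hsv=cv2.cvtColor(c['image'],cv2.COLOR_RGB2HSV)
    m=(hsv[...,1]>150)&(hsv[...,0]>50)&(hsv[...,0]<130)&(hsv[...,2]>60)
    N,l,st,ce=cv2.connectedComponentsWithStats(m.astype(np.uint8))
    for i in range(1,N):
        q=P[l==i]
        if len(q)>15: print(n,ce[i].round(),len(q),'lo',q.min(0).round(3),'hi',q.max(0).round(3))
E
```

```text
top [277. 128.] 25 lo [ 0.716 -0.052  0.098] hi [ 0.731 -0.04   0.135]
top [362. 158.] 108 lo [ 0.434 -0.286  0.024] hi [ 0.644 -0.003  1.294]
top [339. 164.] 82 lo [ 0.601 -0.224  0.049] hi [ 0.624 -0.199  0.172]
top [402. 199.] 94 lo [ 0.434 -0.389  0.095] hi [ 0.53  -0.003  1.294]
top [367. 246.] 113 lo [ 0.384 -0.341 -0.   ] hi [ 0.434 -0.003  1.294]
scene [ 10. 116.] 59 lo [-1.448 -0.77  -0.754] hi [ 1.014 -0.316  0.819]
scene [373. 123.] 315 lo [ 0.412 -0.316 -0.001] hi [1.014 0.596 0.819]
scene [366. 138.] 27 lo [0.476 0.456 0.002] hi [0.508 0.477 0.007]
scene [129. 194.] 73 lo [ 0.399 -0.297  0.081] hi [ 0.411 -0.276  0.153]
scene [195. 242.] 245 lo [ 0.606 -0.316  0.011] hi [ 1.014 -0.2    0.819]
scene [107. 247.] 278 lo [ 0.511 -0.391  0.011] hi [ 1.014 -0.316  0.819]
scene [284. 251.] 66 lo [ 0.719 -0.058  0.093] hi [ 0.738 -0.039  0.134]
scene [172. 263.] 283 lo [ 0.623 -0.316  0.007] hi [ 1.014 -0.264  0.819]
```

>>> {"api": "move_arm", "payload": {
  "motion": [
    [-0.08, 0.17, 0.3, 0, 0, 0],
    [-0.08, 0.17, 0.6, 0, 0, 0],
    [-0.08, 0.17, 0.8, 0, 0, 0],
    [-0.08, 0.17, 0.8, 0, 0, 0]
  ]
}}

```text
time: 3.9
tool_pos: [0.5029, -0.2866, 0.1864]
tool_rot: [-3.14, -0.001, 1.425]
contact_force: [-0.1, 0.2, 0.4]
opening: 0.0503
grip_force: 0.0
```

>>> {"api": "move_arm", "payload": {
  "motion": [
    [0, 0, 0.2, 0, 0, 0],
    [0, 0, 0.34, 0, 0, 0],
    [0, 0, 0.34, 0, 0, 0],
    [0, 0, 0.34, 0, 0, 0]
  ]
}}

```text
time: 4.4
tool_pos: [0.5032, -0.2884, 0.1537]
tool_rot: [3.14, 0.001, 1.424]
contact_force: [0.3, 0.0, 0.4]
opening: 0.0504
grip_force: 0.0
```

>>> {"api": "move_arm", "payload": {
  "motion": [
    [0, 0, 0, 0, 0, 0],
    [0, 0, 0, 0, 0, 0],
    [0, 0, 0, 0, 0, 0],
    [0, 0, 0, 0, 0, 0],
    [0, 0, 0, 0, 0, 0],
    [0, 0, 0, 0, 0, 0],
    [0, 0, 0, 0, 0, 0],
    [0, 0, 0, 0, 0, 0]
  ],
  "fingers": -1,
  "newtons": 20
}}

```text
time: 5.4
tool_pos: [0.5027, -0.2883, 0.1529]
tool_rot: [3.141, 0.0, 1.423]
contact_force: [0.2, 0.9, 2.3]
opening: 0.024
grip_force: 20.0
```

>>> {"api": "move_arm", "payload": {
  "motion": [
    [0, 0, -0.15, 0, 0, 0],
    [0, 0, -0.4, 0, 0, 0],
    [0, 0, -0.7, 0, 0, 0],
    [0, 0, -1, 0, 0, 0]
  ]
}}

```text
time: 5.9
tool_pos: [0.5024, -0.288, 0.2541]
tool_rot: [-3.141, -0.0, 1.423]
contact_force: [0.8, 0.4, -1.6]
opening: 0.0238
grip_force: 20.0
```

>>> {"api": "move_arm", "payload": {
  "motion": [
    [0, 0, -0.3, 0, 0, 0],
    [0, 0, -0.6, 0, 0, 0],
    [0, 0, -0.75, 0, 0, 0],
    [0, 0, -0.75, 0, 0, 0],
    [0, 0, -0.75, 0, 0, 0]
  ]
}}

```text
time: 6.52
tool_pos: [0.5022, -0.2879, 0.3263]
tool_rot: [-3.139, -0.001, 1.423]
contact_force: [0.6, 0.1, -2.0]
opening: 0.024
grip_force: 20.0
```

```bash
python3 - <<'E'
from h import *
c=snap('scene'); to(.547,.102,.32,1.422); o=robot.observe(); x,y,z=o['tool_pos']
p=proj(c,[[x,y,z-.139],[x,y,z-.007]]); print(p)
u,v=map(int,p[0]); print(u-60,v-70)
cv2.imwrite('pics/g2.png',cv2.resize(c['image'][v-70:v+30,u-60:u+60,::-1],None,fx=5,fy=5,interpolation=cv2.INTER_CUBIC))
E
```

```text
t 6.575 pos [ 0.5022 -0.2879  0.3262] rot [-3.1391e+00 -1.5000e-03  1.4233e+00] open 0.0243 grip 20.0 F [ 0.18 -0.41 -2.62]
shift units [ 3.922 -0.13   0.068] turn units [-0.0008 -0.0005  0.0004]
[[137.00847231 206.41834696]
 [119.42384573 165.79339882]]
77 136
```

View pics/g2.png

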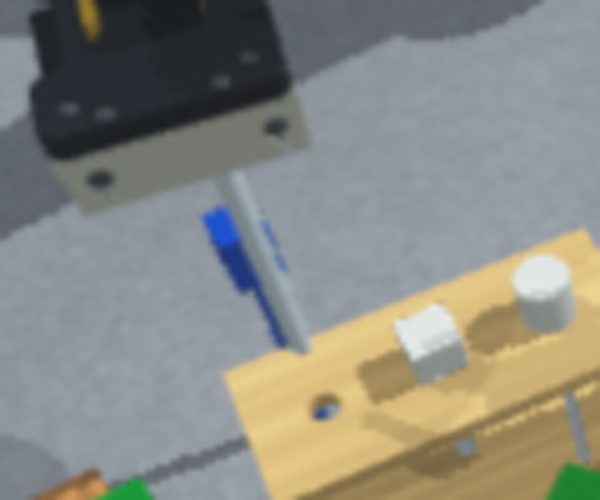

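The crop shows the core held upright, tip at crop (302,350), i.e. (137,206). The prediction was (137.0,206.4), so the scene camera agrees with the robot.

>>> {"api": "move_arm", "payload": {
  "motion": [
    [0.3, 0, 0, 0, 0, 0],
    [0.65, 0, 0, 0, 0, 0],
    [1, 0, 0, 0, 0, 0]
  ]
}}

```text
time: 6.95
tool_pos: [0.5171, -0.1882, 0.3264]
tool_rot: [-3.14, -0.001, 1.423]
contact_force: [0.1, -0.4, -2.2]
opening: 0.0239
grip_force: 20.0
```

>>> {"api": "move_arm", "payload": {
  "motion": [
    [0.35, 0, 0, 0, 0, 0],
    [0.7, 0, 0, 0, 0, 0],
    [1, 0, 0, 0, 0, 0]
  ]
}}

```text
time: 7.32
tool_pos: [0.5318, -0.089, 0.3266]
tool_rot: [-3.139, -0.001, 1.424]
contact_force: [1.0, -0.9, -1.0]
opening: 0.0238
grip_force: 20.0
```

>>> {"api": "move_arm", "payload": {
  "motion": [
    [0.35, 0, 0, 0, 0, 0],
    [0.7, 0, 0, 0, 0, 0],
    [0.95, 0, 0, 0, 0, 0],
    [0.95, 0, 0, 0, 0, 0],
    [0.95, 0, 0, 0, 0, 0]
  ]
}}

```text
time: 7.95
tool_pos: [0.5457, 0.0031, 0.327]
tool_rot: [-3.14, 0.0, 1.423]
contact_force: [-0.3, 0.7, -1.5]
opening: 0.0237
grip_force: 20.0
```

```bash
python3 - <<'E'
from h import *
c=snap('scene'); to(.549,.1025,.30,1.422); o=robot.observe(); x,y,z=o['tool_pos']
print(proj(c,[[x,y,z-.139],[.549,.1025,.14],[.547,.096,.14]]))
# hole refine: dark blob centroid near
g=cv2.cvtColor(c['image'],cv2.COLOR_RGB2GRAY)
print(g[156:172,282:304])
cv2.imwrite('pics/g3.png',cv2.resize(c['image'][100:240,220:360,::-1],None,fx=4.2,fy=4.2,interpolation=cv2.INTER_CUBIC))
E
```

```text
t 8.0 pos [0.5458 0.0028 0.3272] rot [-3.1406e+00  3.0000e-04  1.4227e+00] open 0.0239 grip 20.0 F [ 0.46  0.39 -2.34]
shift units [ 0.991 -0.115  0.272] turn units [-0.0003  0.0001  0.0002]
[[260.04697142 165.97977054]
 [292.68047484 164.03823126]
 [290.19191038 164.53686683]]
[[227 227 227 227 227 227 228 227 227 227 227 228 228 228 227 228 228 227
  228 228 227 225]
 [227 227 227 227 227 227 227 228 227 227 228 227 227 227 228 227 228 227
  227 228 227 227]
 [227 227 227 228 228 228 228 227 228 227 228 227 227 227 228 228 228 227
  227 228 227 228]
 [227 227 227 227 228 227 227 227 227 227 227 227 227 228 228 227 227 227
  228 228 227 228]
 [227 227 227 228 227 227 227 227 227 228 228 227 227 227 227 228 228 227
  227 227 228 228]
 [227 227 227 227 228 227 227 227 227 225 225 226 227 227 227 227 227 227
  227 227 227 228]
 [227 227 227 227 227 227 228 227 224 205 198 209 223 227 227 227 228 227
  227 228 228 227]
 [228 227 228 228 228 228 228 225 199 159 159 162 193 224 227 228 228 227
  228 228 227 227]
 [227 227 228 228 227 228 227 223 180 147 149 171 168 223 227 227 228 227
  227 228 228 227]
 [227 227 227 227 227 227 227 226 212 199 195 199 203 225 227 227 227 227
  227 228 227 228]
 [227 227 228 227 227 227 228 227 225 224 223 223 224 227 227 227 228 227
  228 227 227 227]
 [227 227 227 227 227 227 227 228 227 228 228 227 227 227 227 227 228 228
  227 226 225 224]
 [227 227 227 227 227 227 228 227 228 228 227 227 227 227 227 227 226 226
  224 211 208 208]
 [227 227 227 227 227 227 227 227 227 228 227 227 227 228 226 224 211 209
  208 203 202 202]
 [227 227 227 227 227 227 227 227 227 227 227 226 226 224 210 207 203 203
  203 202 202 202]
 [227 227 228 227 227 227 228 227 226 226 225 210 209 207 202 202 202 202
  202 202 202 202]]
```

View pics/g3.png

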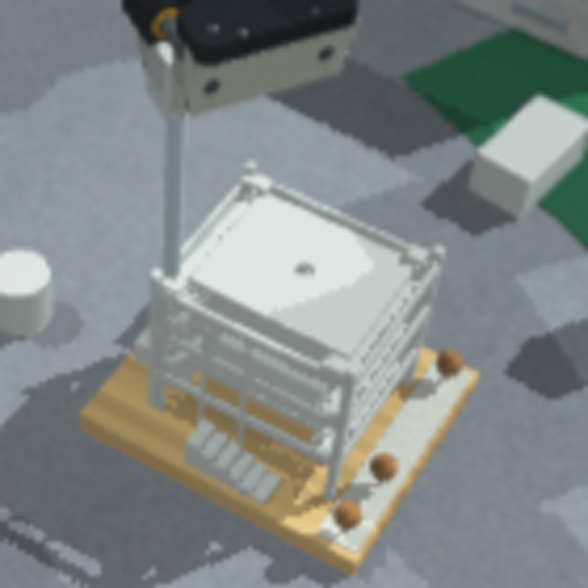

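The crop shows the core beside the model at (172,280), behind the posts, and the roof hole at crop (304,269) → pixel (292,163.6).

```bash
python3 - <<'E'
from h import *
c=load('scene'); g=cv2.cvtColor(c['image'],cv2.COLOR_RGB2GRAY)[159:169,285:300].astype(float)
w=np.clip(224-g,0,None); v,u=np.mgrid[159:169,285:300]; w[w<5]=0; w=np.minimum(w,40); u=(u*w).sum()/w.sum(); v=(v*w).sum()/w.sum()
h=at_z(c,u,v,.14); print(u,v,h)
t=load('top'); g=cv2.cvtColor(t['image'],cv2.COLOR_RGB2GRAY)[182:198,214:230].astype(float); w=np.clip(np.median(g)-4-g,0,40); V,U=np.mgrid[182:198,214:230]; print('top',at_z(t,(U*w).sum()/w.sum(),(V*w).sum()/w.sum(),.14))
to(h[0],h[1],.30,1.422)
E
```

```text
292.04744525547443 163.66423357664235 [0.54707831 0.10187744 0.14      ]
top [0.54582445 0.10181927 0.14      ]
t 8.0 pos [0.5458 0.0028 0.3272] rot [-3.1406e+00  3.0000e-04  1.4227e+00] open 0.0239 grip 20.0 F [ 0.46  0.39 -2.34]
shift units [ 0.982 -0.133  0.272] turn units [-0.0003  0.0001  0.0002]
```

>>> {"api": "move_arm", "payload": {
  "motion": [
    [0.35, -0.05, 0, 0, 0, 0],
    [0.7, -0.1, 0, 0, 0, 0],
    [0.98, -0.14, 0, 0, 0, 0],
    [0.98, -0.14, 0.15, 0, 0, 0],
    [0.98, -0.14, 0.3, 0, 0, 0],
    [0.98, -0.14, 0.38, 0, 0, 0],
    [0.98, -0.14, 0.38, 0, 0, 0]
  ]
}}

```text
time: 8.88
tool_pos: [0.5463, 0.1019, 0.289]
tool_rot: [-3.14, 0.0, 1.422]
contact_force: [0.8, 0.2, -2.9]
opening: 0.0239
grip_force: 20.0
```

```bash
python3 - <<'E'
from h import *
c=snap('scene'); to(.5465,.1018,.28,1.422); o=robot.observe(); x,y,z=o['tool_pos']
print(proj(c,[[x,y,z-.139],[.547,.1018,.14]]))
cv2.imwrite('pics/g4.png',cv2.resize(c['image'][140:185,262:322,::-1],None,fx=12,fy=12,interpolation=cv2.INTER_CUBIC))
E
```

```text
t 8.925 pos [0.5466 0.1021 0.2897] rot [-3.1414  0.      1.4224] open 0.0237 grip 20.0 F [ 0.38  0.03 -0.96]
shift units [-0.003 -0.001  0.097] turn units [-0.0001  0.      0.0001]
[[292.38378092 160.70816561]
 [292.00542855 163.65688777]]
```

View pics/g4.png

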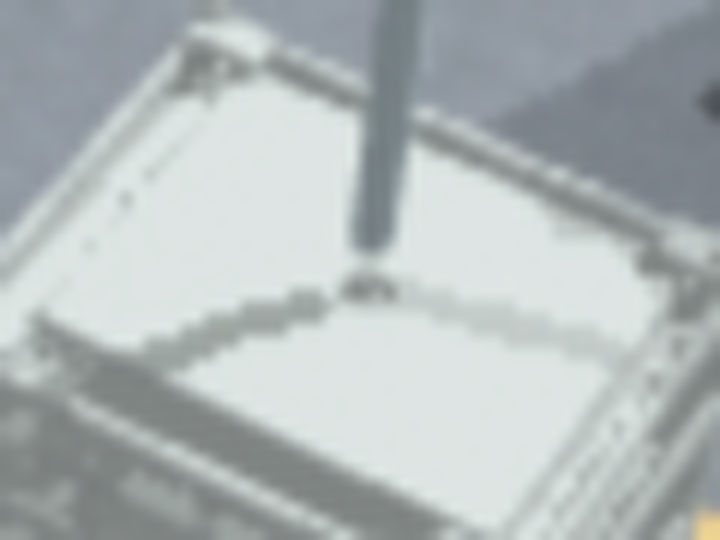

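The crop shows the tip at crop (373,250), just above the hole at (370,288), and the shadows meet at the hole: aligned.

>>> {"api": "move_arm", "payload": {
  "motion": [
    [0, 0, 0.03, 0, 0, 0],
    [0, 0, 0.06, 0, 0, 0],
    [0, 0, 0.09, 0, 0, 0],
    [0, 0, 0.11, 0, 0, 0],
    [0, 0, 0.12, 0, 0, 0],
    [0, 0, 0.13, 0, 0, 0],
    [0, 0, 0.14, 0, 0, 0],
    [0, 0, 0.14, 0, 0, 0]
  ]
}}

```text
time: 9.93
tool_pos: [0.5468, 0.1024, 0.2759]
tool_rot: [3.141, 0.0, 1.423]
contact_force: [0.8, -0.7, -0.7]
opening: 0.0239
grip_force: 20.0
```

>>> {"api": "move_arm", "payload": {
  "motion": [
    [0, 0, 0.01, 0, 0, 0],
    [0, 0, 0.02, 0, 0, 0],
    [0, 0, 0.03, 0, 0, 0],
    [0, 0, 0.04, 0, 0, 0],
    [0, 0, 0.04, 0, 0, 0]
  ]
}}

```text
time: 10.55
tool_pos: [0.5465, 0.1026, 0.2716]
tool_rot: [-3.141, -0.0, 1.423]
contact_force: [-0.6, -1.0, -1.5]
opening: 0.0237
grip_force: 20.0
```

>>> {"api": "move_arm", "payload": {
  "motion": [
    [0, 0, 0.03, 0, 0, 0],
    [0, 0, 0.06, 0, 0, 0],
    [0, 0, 0.1, 0, 0, 0],
    [0, 0, 0.14, 0, 0, 0],
    [0, 0, 0.18, 0, 0, 0],
    [0, 0, 0.22, 0, 0, 0],
    [0, 0, 0.24, 0, 0, 0],
    [-0.02, 0.01, 0.24, 0, 0, 0],
    [-0.04, 0.02, 0.24, 0, 0, 0],
    [-0.06, 0.02, 0.24, 0, 0, 0],
    [-0.06, 0.02, 0.24, 0, 0, 0]
  ]
}}

```text
time: 11.92
tool_pos: [0.5477, 0.0963, 0.2478]
tool_rot: [3.141, -0.0, 1.423]
contact_force: [0.1, 0.6, -2.5]
opening: 0.0238
grip_force: 20.0
```

```bash
python3 -c "
from h import *
to(.5475,.0962,.2475,1.422)"
```

```text
t 11.925 pos [0.5477 0.0963 0.2478] rot [ 3.1415e+00 -3.0000e-04  1.4232e+00] open 0.0238 grip 20.0 F [ 0.08  0.63 -2.48]
shift units [-0.002 -0.002  0.003] turn units [ 0.     -0.0001  0.0004]
```

>>> {"api": "move_arm", "payload": {
  "motion": [
    [0, 0, 0.02, 0, 0, 0],
    [0, 0, 0.04, 0, 0, 0],
    [0, 0, 0.06, 0, 0, 0],
    [0, 0, 0.08, 0, 0, 0],
    [0, 0, 0.09, 0, 0, 0],
    [0, 0, 0.1, 0, 0, 0],
    [0, 0, 0.11, 0, 0, 0],
    [0, 0, 0.11, 0, 0, 0],
    [0, 0, 0.11, 0, 0, 0]
  ]
}}

```text
time: 13.05
tool_pos: [0.5476, 0.0964, 0.2367]
tool_rot: [-3.142, -0.0, 1.423]
contact_force: [0.9, 1.4, -2.3]
opening: 0.0237
grip_force: 20.0
```

>>> {"api": "move_arm", "payload": {
  "motion": [
    [0, 0, 0.01, 0, 0, 0],
    [0, 0, 0.02, 0, 0, 0],
    [0, 0, 0.02, 0, 0, 0]
  ]
}}

```text
time: 13.42
tool_pos: [0.5477, 0.0964, 0.2346]
tool_rot: [3.141, -0.0, 1.423]
contact_force: [0.1, 1.3, -2.1]
opening: 0.0238
grip_force: 20.0
```

>>> {"api": "move_arm", "payload": {
  "motion": [
    [0, 0, 0.01, 0, 0, 0],
    [0, 0, 0.02, 0, 0, 0],
    [0, 0, 0.03, 0, 0, 0],
    [0, 0, 0.03, 0, 0, 0]
  ]
}}

```text
time: 13.92
tool_pos: [0.5477, 0.0964, 0.2316]
tool_rot: [-3.142, -0.0, 1.423]
contact_force: [-0.6, 0.6, -2.0]
opening: 0.0234
grip_force: 20.0
```

The tip is inside the second floor with no upward force. On to just above the first floor.

>>> {"api": "move_arm", "payload": {
  "motion": [
    [0, 0, 0.02, 0, 0, 0],
    [0, 0, 0.04, 0, 0, 0],
    [0, 0, 0.06, 0, 0, 0],
    [0, 0, 0.09, 0, 0, 0],
    [0, 0, 0.12, 0, 0, 0],
    [0, 0, 0.15, 0, 0, 0],
    [0, 0, 0.18, 0, 0, 0],
    [0, 0, 0.21, 0, 0, 0],
    [0, 0, 0.23, 0, 0, 0],
    [0, 0, 0.23, 0, 0, 0]
  ]
}}

```text
time: 15.18
tool_pos: [0.5476, 0.0964, 0.2085]
tool_rot: [-3.141, -0.0, 1.423]
contact_force: [1.2, 0.7, -1.2]
opening: 0.0237
grip_force: 20.0
```

>>> {"api": "move_arm", "payload": {
  "motion": [
    [0, 0, 0.02, 0, 0, 0],
    [0, 0, 0.04, 0, 0, 0],
    [0, 0, 0.06, 0, 0, 0],
    [0, 0, 0.08, 0, 0, 0],
    [0, 0, 0.09, 0, 0, 0],
    [0, 0, 0.1, 0, 0, 0],
    [0, 0, 0.11, 0, 0, 0],
    [0, 0, 0.11, 0, 0, 0]
  ]
}}

```text
time: 16.18
tool_pos: [0.5477, 0.0964, 0.1977]
tool_rot: [3.142, -0.0, 1.423]
contact_force: [1.0, 0.9, -1.2]
opening: 0.0241
grip_force: 20.0
```

>>> {"api": "move_arm", "payload": {
  "motion": [
    [0, 0, 0.01, 0, 0, 0],
    [0, 0, 0.02, 0, 0, 0],
    [0, 0, 0.02, 0, 0, 0],
    [0, 0, 0.02, 0, 0, 0]
  ]
}}

```text
time: 16.68
tool_pos: [0.5477, 0.0964, 0.1959]
tool_rot: [3.141, -0.0, 1.423]
contact_force: [0.0, 1.6, 2.9]
opening: 0.0239
grip_force: 20.0
```

Contact of about 5 N: the first floor is blocking. I'll average the force here, since its sideways part may point to the hole.

```bash
cat >> h.py <<'E'
def feel(n=8):
    F=[];M=[]
    for _ in range(n): robot.read_camera('top'); o=robot.observe(); F.append(o['contact_force']); M.append(o['torque'])
    print('F',np.mean(F,0).round(2),'sd',np.std(F,0).round(2),'M',np.mean(M,0).round(4),'pos',o['tool_pos'].round(4),'t',o['time'])
E
python3 -c "
from h import *
feel()"
```

```text
F [0.62 1.23 2.23] sd [0.5  0.63 0.44] M [ 0.2378 -0.0508 -0.0015] pos [0.5477 0.0964 0.1958] t 17.075
```

>>> {"api": "move_arm", "payload": {
  "motion": [
    [0, 0, -0.02, 0, 0, 0],
    [0, 0, -0.05, 0, 0, 0],
    [0, 0, -0.05, 0, 0, 0]
  ]
}}

```text
time: 17.45
tool_pos: [0.5475, 0.0963, 0.2006]
tool_rot: [-3.141, 0.0, 1.423]
contact_force: [1.3, 0.4, -1.6]
opening: 0.0242
grip_force: 20.0
```

```bash
python3 -c "
from h import *
feel()"
```

```text
F [ 0.94  1.16 -2.05] sd [0.35 0.57 0.61] M [ 0.18   -0.0919  0.0059] pos [0.5475 0.0963 0.2006] t 17.85
```

The moment change hints at the hole lying toward about 125° in the world frame. Probing 4 mm that way.

>>> {"api": "move_arm", "payload": {
  "motion": [
    [0.015, -0.015, 0, 0, 0, 0],
    [0.03, -0.03, 0, 0, 0, 0],
    [0.03, -0.03, 0.02, 0, 0, 0],
    [0.03, -0.03, 0.03, 0, 0, 0],
    [0.03, -0.03, 0.04, 0, 0, 0],
    [0.03, -0.03, 0.05, 0, 0, 0],
    [0.03, -0.03, 0.05, 0, 0, 0],
    [0.03, -0.03, 0.05, 0, 0, 0]
  ]
}}

```text
time: 18.85
tool_pos: [0.5451, 0.0997, 0.1957]
tool_rot: [3.142, 0.0, 1.423]
contact_force: [3.0, -1.8, -0.3]
opening: 0.0237
grip_force: 20.0
```

```bash
python3 -c "
from h import *
feel()"
```

```text
F [ 2.45 -0.58 -1.16] sd [0.44 0.37 0.35] M [-0.3719 -0.5868  0.0135] pos [0.5451 0.0998 0.1957] t 19.25
```

Vertical force fell to about 1 N at the same depth, so the tip is entering the hole. Easing on down.

>>> {"api": "move_arm", "payload": {
  "motion": [
    [0, 0, 0.01, 0, 0, 0],
    [0, 0, 0.02, 0, 0, 0],
    [0, 0, 0.02, 0, 0, 0]
  ]
}}

```text
time: 19.62
tool_pos: [0.5449, 0.0997, 0.1936]
tool_rot: [-3.141, 0.0, 1.423]
contact_force: [2.1, -0.8, -0.8]
opening: 0.0238
grip_force: 20.0
```

```bash
python3 -c "
from h import *
feel()"
```

```text
F [ 1.58 -1.48 -0.37] sd [0.6  0.49 0.35] M [-0.5252 -0.2963 -0.0016] pos [0.545  0.0997 0.1936] t 20.025
```

>>> {"api": "move_arm", "payload": {
  "motion": [
    [0, 0, 0.01, 0, 0, 0],
    [0, 0, 0.02, 0, 0, 0],
    [0, 0, 0.03, 0, 0, 0],
    [0, 0, 0.03, 0, 0, 0]
  ]
}}

```text
time: 20.52
tool_pos: [0.545, 0.0998, 0.1906]
tool_rot: [-3.141, -0.0, 1.423]
contact_force: [0.8, -2.6, -0.7]
opening: 0.0239
grip_force: 20.0
```

```bash
python3 -c "
from h import *
feel()"
```

```text
F [ 0.74 -1.27 -1.24] sd [0.33 0.51 0.5 ] M [-0.5354 -0.1113 -0.0125] pos [0.545  0.0998 0.1906] t 20.925
```

In the first floor. Down to tip ≈ 0.028, then back over the model's middle.

>>> {"api": "move_arm", "payload": {
  "motion": [
    [0, 0, 0.02, 0, 0, 0],
    [0, 0, 0.04, 0, 0, 0],
    [0, 0, 0.06, 0, 0, 0],
    [0, 0, 0.08, 0, 0, 0],
    [0, 0, 0.1, 0, 0, 0],
    [0, 0, 0.13, 0, 0, 0],
    [0, 0, 0.16, 0, 0, 0],
    [0, 0, 0.19, 0, 0, 0],
    [0, 0, 0.22, 0, 0, 0],
    [0, 0, 0.22, 0, 0, 0]
  ]
}}

```text
time: 22.18
tool_pos: [0.5451, 0.0998, 0.1684]
tool_rot: [-3.141, -0.0, 1.423]
contact_force: [1.0, -1.0, -2.7]
opening: 0.0237
grip_force: 20.0
```

>>> {"api": "move_arm", "payload": {
  "motion": [
    [-0.01, 0.01, 0, 0, 0, 0],
    [-0.02, 0.02, 0, 0, 0, 0],
    [-0.03, 0.03, 0, 0, 0, 0],
    [-0.03, 0.03, 0, 0, 0, 0]
  ]
}}

```text
time: 22.68
tool_pos: [0.5471, 0.0967, 0.1685]
tool_rot: [-3.14, -0.0, 1.423]
contact_force: [-3.1, 2.6, -1.1]
opening: 0.0241
grip_force: 20.0
```

```bash
python3 -c "
from h import *
feel();to(.5475,.096,.157,1.422)"
```

```text
F [-3.16  1.8  -1.94] sd [0.87 0.33 0.34] M [ 4.017e-01  8.414e-01 -6.000e-04] pos [0.5475 0.0964 0.1686] t 23.075
t 23.075 pos [0.5475 0.0964 0.1686] rot [-3.1412e+00 -1.0000e-04  1.4233e+00] open 0.0239 grip 20.0 F [-4.49  1.6  -2.1 ]
shift units [-0.004  0.001  0.116] turn units [-0.0001 -0.      0.0004]
```

>>> {"api": "move_arm", "payload": {
  "motion": [
    [0, 0, 0.02, 0, 0, 0],
    [0, 0, 0.04, 0, 0, 0],
    [0, 0, 0.06, 0, 0, 0],
    [0, 0, 0.08, 0, 0, 0],
    [0, 0, 0.09, 0, 0, 0],
    [0, 0, 0.1, 0, 0, 0],
    [0, 0, 0.1, 0, 0, 0]
  ]
}}

```text
time: 23.95
tool_pos: [0.5478, 0.0963, 0.1587]
tool_rot: [3.141, 0.0, 1.423]
contact_force: [-1.4, 1.6, -1.0]
opening: 0.0241
grip_force: 20.0
```

```bash
python3 -c "
from h import *
feel()"
```

```text
F [-1.29  0.81 -1.68] sd [0.44 0.35 0.64] M [0.1127 0.331  0.0178] pos [0.5478 0.0963 0.1588] t 24.35
```

>>> {"api": "move_arm", "payload": {
  "motion": [
    [0, 0, 0.005, 0, 0, 0],
    [0, 0, 0.01, 0, 0, 0],
    [0, 0, 0.015, 0, 0, 0],
    [0, 0, 0.02, 0, 0, 0],
    [0, 0, 0.02, 0, 0, 0]
  ]
}}

```text
time: 24.98
tool_pos: [0.5477, 0.0964, 0.1567]
tool_rot: [3.141, -0.0, 1.423]
contact_force: [-0.7, -0.4, -2.2]
opening: 0.0241
grip_force: 20.0
```

```bash
python3 -c "
from h import *
feel()"
```

```text
F [-0.29 -0.01 -1.55] sd [0.45 0.53 0.3 ] M [-0.0212  0.1509 -0.0002] pos [0.5477 0.0963 0.1567] t 25.375
```

Tip at about the baseboard's face, no contact yet; 1 mm steps.

>>> {"api": "move_arm", "payload": {
  "motion": [
    [0, 0, 0.005, 0, 0, 0],
    [0, 0, 0.01, 0, 0, 0],
    [0, 0, 0.015, 0, 0, 0],
    [0, 0, 0.015, 0, 0, 0]
  ]
}}

```text
time: 25.88
tool_pos: [0.5477, 0.0964, 0.1552]
tool_rot: [3.142, -0.0, 1.423]
contact_force: [-0.0, 0.1, -0.6]
opening: 0.024
grip_force: 20.0
```

```bash
python3 -c "
from h import *
feel(5)"
```

```text
F [ 0.43  0.21 -1.72] sd [0.16 0.29 0.2 ] M [-0.0959  0.0576 -0.0035] pos [0.5477 0.0964 0.1552] t 26.125
```

>>> {"api": "move_arm", "payload": {
  "motion": [
    [0, 0, 0.005, 0, 0, 0],
    [0, 0, 0.01, 0, 0, 0],
    [0, 0, 0.015, 0, 0, 0],
    [0, 0, 0.015, 0, 0, 0]
  ]
}}

```text
time: 26.62
tool_pos: [0.5476, 0.0964, 0.1537]
tool_rot: [-3.141, -0.0, 1.423]
contact_force: [0.5, 0.2, -0.8]
opening: 0.0241
grip_force: 20.0
```

```bash
python3 -c "
from h import *
feel(5)"
```

```text
F [ 0.26  0.18 -1.38] sd [0.25 0.29 0.72] M [-0.0887  0.0487 -0.012 ] pos [0.5477 0.0964 0.1537] t 26.875
```

In the socket. Lower until the cap meets the roof (TCP ≈ 0.147).

>>> {"api": "move_arm", "payload": {
  "motion": [
    [0, 0, 0.01, 0, 0, 0],
    [0, 0, 0.02, 0, 0, 0],
    [0, 0, 0.03, 0, 0, 0],
    [0, 0, 0.04, 0, 0, 0],
    [0, 0, 0.05, 0, 0, 0],
    [0, 0, 0.05, 0, 0, 0]
  ]
}}

```text
time: 27.62
tool_pos: [0.5476, 0.0964, 0.1486]
tool_rot: [-3.142, -0.0, 1.423]
contact_force: [0.1, -0.7, -2.2]
opening: 0.0237
grip_force: 20.0
```

```bash
python3 -c "
from h import *
feel(5)"
```

```text
F [-0.31 -0.39 -2.02] sd [0.53 0.67 0.44] M [-0.2     0.0251 -0.0121] pos [0.5476 0.0964 0.1487] t 27.875
```

>>> {"api": "move_arm", "payload": {
  "motion": [
    [0, 0, 0.005, 0, 0, 0],
    [0, 0, 0.01, 0, 0, 0],
    [0, 0, 0.015, 0, 0, 0],
    [0, 0, 0.018, 0, 0, 0],
    [0, 0, 0.018, 0, 0, 0]
  ]
}}

```text
time: 28.5
tool_pos: [0.5477, 0.0964, 0.1469]
tool_rot: [3.142, -0.0, 1.423]
contact_force: [1.3, -0.7, -1.4]
opening: 0.0239
grip_force: 20.0
```

```bash
python3 -c "
from h import *
feel(5)"
```

```text
F [ 0.23 -0.06 -1.77] sd [0.34 0.51 0.68] M [-0.2011 -0.007  -0.0047] pos [0.5476 0.0964 0.1469] t 28.75
```

>>> {"api": "move_arm", "payload": {
  "motion": [
    [0, 0, 0.005, 0, 0, 0],
    [0, 0, 0.01, 0, 0, 0],
    [0, 0, 0.01, 0, 0, 0]
  ]
}}

```text
time: 29.12
tool_pos: [0.5477, 0.0964, 0.146]
tool_rot: [3.141, -0.0, 1.423]
contact_force: [0.3, -0.3, -0.2]
opening: 0.024
grip_force: 20.0
```

```bash
python3 -c "
from h import *
feel(5)"
```

```text
F [ 0.21 -0.35 -0.3 ] sd [0.31 0.42 0.13] M [-0.1938  0.0466  0.0102] pos [0.5477 0.0964 0.146 ] t 29.375
```

Cap touches the roof with about 1.5 N. Releasing.

>>> {"api": "move_arm", "payload": {
  "motion": [
    [0, 0, 0, 0, 0, 0],
    [0, 0, 0, 0, 0, 0],
    [0, 0, 0, 0, 0, 0],
    [0, 0, 0, 0, 0, 0],
    [0, 0, 0, 0, 0, 0],
    [0, 0, 0, 0, 0, 0]
  ],
  "fingers": -0.1
}}

```text
time: 30.12
tool_pos: [0.5476, 0.0964, 0.1459]
tool_rot: [-3.142, -0.0, 1.423]
contact_force: [0.3, -0.6, 0.0]
opening: 0.0415
grip_force: 0.0
```

>>> {"api": "move_arm", "payload": {
  "motion": [
    [0, 0, -0.1, 0, 0, 0],
    [0, 0, -0.3, 0, 0, 0],
    [0, 0, -0.6, 0, 0, 0],
    [0, 0, -1, 0, 0, 0],
    [0, 0, -1, 0, 0, 0]
  ]
}}

```text
time: 30.75
tool_pos: [0.5494, 0.0965, 0.25]
tool_rot: [3.134, -0.002, 1.423]
contact_force: [0.5, -0.6, 0.5]
opening: 0.041
grip_force: 0.0
```

>>> {"api": "move_arm", "payload": {
  "motion": [
    [0, -0.4, -0.3, 0, 0, 0],
    [0, -0.8, -0.5, 0, 0, 0],
    [0, -1, -0.5, 0, 0, 0],
    [0, -1, -0.5, 0, 0, 0]
  ]
}}

```text
time: 31.25
tool_pos: [0.4477, 0.1113, 0.2963]
tool_rot: [3.141, -0.0, 1.424]
contact_force: [0.0, 0.6, 0.3]
opening: 0.0413
grip_force: 0.0
```

```bash
python3 - <<'E'
from h import *
c=snap('scene'); P=cloud(c).reshape(-1,3)
m=(np.hypot(P[:,0]-.5477,P[:,1]-.0964)<.02)&(P[:,2]>.165)&(P[:,2]<.2)
print(m.sum(),P[m].mean(0),P[m][:,2].min(),np.percentile(P[m][:,2],[50,90]))
feel(3)
cv2.imwrite('pics/g5.png',cv2.resize(c['image'][90:240,220:370,::-1],None,fx=4,fy=4,interpolation=cv2.INTER_CUBIC))
E
```

```text
105 [0.55012833 0.09474316 0.17448271] 0.16533759382755142 [0.17597811 0.17774689]
F [0.48 0.35 0.27] sd [0.28 0.55 0.33] M [-0.0885  0.0431  0.0049] pos [0.4494 0.1109 0.2954] t 31.45
```

View pics/g5.png

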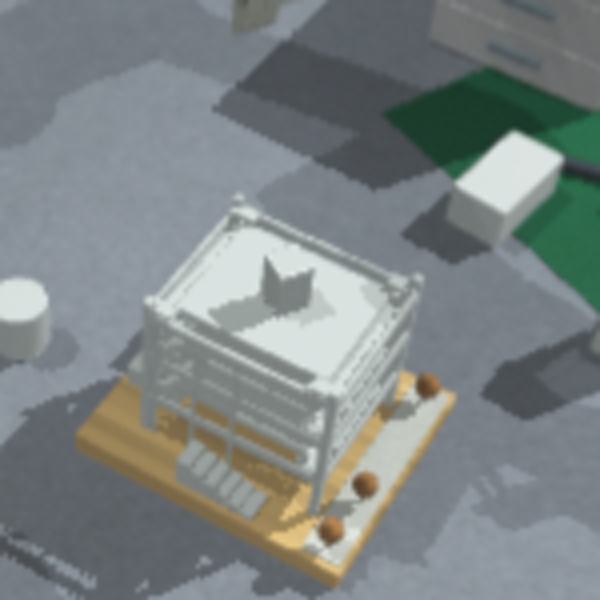

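The crop shows the cap upright on the roof at (288,275), its top at z ≈ 0.176 (140+36). Handing in.

```bash
python3 -c "
from h import *
print(robot.hand_in())"
```

```text
the job is handed in; nothing more can be done
None
```

The core is through the roof and both floors into the socket, its cap flat on the roof and released; I handed the job in at about 31.5 s with the arm clear, and hand-in returned no verdict.

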